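# Seat the setting disc in a comparator nest

## Robot

A 6-joint arm with a two-finger parallel gripper is mounted at the origin on the work surface. World frame = base frame: x ahead of the robot, y to its left, z up, the work surface at z = 0. Lengths are in mm, angles in degrees, forces in N, time in s.
With the tool pointing down it reaches from about 350 to 975 mm from the base axis. Payload 4.9 kg.
Tool frame: the origin (TCP) lies at the very end of the fingers, on their centre line; the grasp point (between the pads) lies 19 mm behind it (r.grip_point_offset is the distance from the TCP to the grasp point, in mm); z points along the fingers, y is the line along which they close (so a half turn about z gives the same grasp; the last joint's range is limited). The gripper opens to 85 mm and grips with 20 to 120 N. Pads are 22 mm wide; open, the fingers measure 114 mm over their backs; the gripper's body (76 mm by 85 mm) begins 54 mm behind the grasp point. The pads swing forward as they close: fully open they stand 13 mm farther back than shut.
Start: joints at [60.504, 3.019, 92.412, -0, 84.569, -6.818], TCP at [240.955, 576.665, 231.304] pointing down, gripper open.
Joint ranges: [-172.51, 172.51], [-57.92, 126.97], [3.15, 148.05], [-58.71, 238.71], [5.1, 150.11], [-179.66, 179.66]. Speed limits (degrees/s): [147.25, 147.25, 180, 180, 180, 180].

## Interface

Orientations are given as a 3x3 rotation matrix whose columns are the frame's x, y, z axes.
In Python, from station import r gives the robot as it stands.
- The arm moves only by the tool apply_moves, never from a script. Its argument "steps" is a list of rows, each an object with "travel": the shift along the tool's x, y, z in m, a list of three; "twist": the turn about the tool's z in degrees. In form: [{"travel": [x, y, z], "twist": twist}, ...]. A call has 1 to 20 rows; each row shifts and turns the commanded pose from where the row before left it, along the tool's axes as they then stand; what a row does not reach is not made up. A row lasts 1/12 s, in which the tool goes at most 41.7 mm and 7.16 degrees, less where a joint would pass 70% of its speed; a pose out of reach is approached as far as the arm can. A call is refused whole if a number of a shift passes 0.0417 or a number of a turn 7.16, either way. A call with a gripper value outside its range is refused whole. "gripper" is the finger opening in m, from 0 to 0.0854, set as the call begins (left out, the last holds). The fingers move at their own pace and stop on an object; "force" is the grip in N (left out, the last holds). Time passes only in rows, so rows that do not move let the fingers close. It gives the time, the measured TCP pose, the force, the opening and the grip force at its end, in the units of the state.
- r.read_state(): the state, without advancing time (a new reading comes with each control period).
- r.get_image(name): name is "side" or "top" or "wrist"; returns a dict with "pixels" (384x512x3 uint8, red, green, blue), "z_map" (384x512 float32, mm along the optical axis (not along the pixel's ray), 0 where there is no reading), "K" (3x3 intrinsics, pixels), "origin" and "attitude" of the camera in the world; the wrist camera has in their place "tool_from_camera" (4x4, takes a point from camera to tool coordinates, whose origin is the TCP and whose axes are the flange's). Camera axes: x right, y down, z forward; pixel columns grow to the right and rows downward; lengths in mm; the calibration is good to about 2 mm. A picture is of the moment at which its call begins: read the wrist's pose just before it.
- r.hand_in(): hands the job in; it is judged then, once.
The state is a dict: "time": time; "joint_pos": joint angles; "joint_vel": joint speeds; "tau": joint torques, N m; "eef_pos": TCP position; "orientation": TCP orientation; "force": force on the tool from outside, world axes, zero at the start; "ft_torque": the same for the moment, N m; "finger_gap": finger opening in mm; "grasp_force": force on a finger pad.
Only numpy, scipy, OpenCV 4.12 (cv2) and the standard library are available. Lean on these libraries where they do the work, as an engineer would, in place of code of your own. Each camera call takes 0.05 s, during which the arm holds its last target. There are 200 camera calls.

## Task

Take the steel setting disc with the blue band from its cork pad, stand it on the bare front part of the grey comparator plate and let go of it there. Then, without gripping it, nudge the disc from behind along the rail and past the sprung spindle, and seat it by feel: keep it pressed against the stop pin with about 8 N (7 to 9 N at the fingers) for a full second, never harder. Back off so that it stays touching rail, spindle and pin, and leave the other things on the desk alone.

Things in the scene. Friction and masses are not known exactly. Their poses are not given: they have to be found in the camera images.
- disc_c (a point): centre of the setting disc: solid steel cylinder, 50 mm diameter, 30 mm high, blue band round its middle, about 0.25 kg, standing on end; z is the disc's own axis. At the start it stands on a brown cork pad (100 mm square, 4 mm thick) left or right of the comparator
- nest: comparator plate, fixed, grey, 220 mm (its x) by 200 mm (its y), 15 mm thick; origin at the centre of its underside. Its +x is the way the disc is pushed home. Its front, x from -110 to -60 mm, is bare. A blue-bracketed dial stands at x -13 to 43, y 38 to 94 mm, up to 41 mm above the plate top; else only rail, spindle and stop. Top, rail and spindle are polished and oiled (friction about 0.04)
- setdown (a point): point on the plate's top, at x -55, y -28 mm of the nest, axes parallel to the nest's: a good place for the disc to stand; rail, its lead-in and the spindle are clear of the disc and of the fingers there
- rail (a point): point on the plate's top under the inner face of the steel rail, at its front end: x -30, y -55 mm of the nest, axes parallel. The rail runs 100 mm along +x, 10 mm wide, 12 mm high above the plate; before it a flared lead-in of the same height reaches 28 mm to -x and 18 mm outwards to -y. A disc against the rail has its centre 25 mm from this face, to +y
- spindle (a joint): travel in m of the dial's sprung spindle along the nest's +y: 0 out, 0.014 in. Brass ball tip, 10 mm diameter, 8 mm rod. Spring 1 N when out plus 0.12 N per mm, damped (50 N per m/s). The disc pushes it in by up to 11 mm; once the disc's centre has passed the tip, the spindle drives it slowly on and holds it on rail and pin, at 3.4 to 9.5 mm, so that the pin feels up to 2 N more or less than the fingers give
- tip0 (a point): centre of the spindle's ball tip when fully out: x 15, y -11 mm of the nest, 15 mm above the plate top; fixed to the nest, axes parallel. A disc on the rail first touches the tip with its centre 23 mm before this point along x
- stop: dark stop block, 24 (x) by 34 by 20 mm high, fixed on the plate at nest x 87, y -30 mm; origin under its centre, axes parallel to the nest's. On a tongue before it stands the brass stop pin, 12 mm diameter, 24 mm high, locked with its axis 21 to 32 mm from the origin along -x; how far out differs each run and is not reported: feel for it. The seated disc's centre is 31 mm before the pin's axis
- puck0: bystander: black rubber-test button, 29 mm in diameter, 12.5 mm high, on a white sample board (130 by 110 mm) that lies on the other side of the comparator than the cork pad; origin under its centre
- puck1: bystander: a second such black button on the same white board
- calculator: bystander: desk calculator 150 by 90 by 18 mm; origin under its centre
- scissors: bystander: scissors with black handles, 170 mm long, lying flat; origin near the pivot
- pen: bystander: black pen 130 mm long, lying; origin under its middle
- mug: bystander: white mug 72 mm in diameter and 90 mm high; origin under its centre

How it is judged (in metres and radians):
On the way, in this order (a step that is already met when the one before it is completed fails the run):
1. the disc stands upright on the front of the plate, clear of spindle and stop, and is let go (x of disc_c in the frame of nest between -0.11 and -0.01 m and y of disc_c in the frame of nest between -0.08 and 0.03 m and z of disc_c in the frame of nest between 0.027 and 0.033 m and angle between disc_c's own z axis and vertical below 0.1 rad and contact force between the fingers and disc below 0.05 N), for 0.1 s.
2. the disc is kept pressed home against the stop pin with more than 4.5 N (contact force between disc and stop above 4.5 N and value of joint spindle above 0.002 m and angle between disc_c's own z axis and vertical below 0.1 rad), for 0.6 s.
At the end, for the whole second after the job is handed in: the disc stands upright (within 3.5 degrees) and at rest on the plate against the rail (centre within 2 mm of its place across the rail), touching the stop pin, with the spindle pushed in more than 2 mm by the disc, and the fingers are off it (x of disc_c in the frame of nest between 0.0225 and 0.0365 m and y of disc_c in the frame of nest between -0.032 and -0.028 m and contact force between disc and stop above 0.1 N and z of disc_c in the frame of nest between 0.027 and 0.033 m and value of joint spindle above 0.002 m and angle between disc_c's own z axis and vertical below 0.06 rad and linear speed of disc below 0.01 m/s and contact force between the fingers and disc below 0.05 N).
It fails at once if the disc is forced against the stop pin with more than 11.5 N (contact force between disc and stop above 11.5 N).
It fails at once if a bystander is moved by more than 20 mm (distance of any of puck0, puck1, calculator, scissors, pen, mug from where it was at the start of the episode above 0.02 m).
It also fails if it takes over 72 s, if anything falls off the work surface, if the arm or the gripper's body presses on something with over 40 N, if the wrist force passes 120 N, or if a joint passes its speed limit or range.

## Working session

There is one attempt and no reset: what is moved stays moved. The work goes in short steps, Python scripts to look and compute and a tool call to move; the robot and the scene stay as the last step left them, time stands still between calls to the robot, and variables do not carry over. Pictures are saved under pics/ and viewed, at most 10 in all, crops included, and the job is handed in when it is done.

Besides the shell and the picture viewer there is one more tool, called after "Call:" as name(argument=value, ...) on one line, values as JSON. apply_moves: Moves the arm, as the interface text tells. Its arguments: {"type":"object","properties":{"steps":{"type":"array","items":{"type":"object","properties":{"travel":{"type":"array","items":{"type":"number"}},"twist":{"type":"number"}}}},"gripper":{"type":"number"},"force":{"type":"number"}},"required":["steps"]}

```bash
mkdir -p pics; ls; python3 - <<'E'
from station import r
import cv2,numpy as np
for n in("top","side"):
    d=r.get_image(n); np.savez(n+".npz",**d)
    cv2.imwrite(f"pics/{n}0.png",d["pixels"][:,:,::-1]); print(n,d["K"].tolist(),d["origin"],np.round(d["attitude"],3).tolist())
s=r.read_state();print(s["time"],s["eef_pos"],np.round(s["orientation"],3).tolist(),s["force"],s["finger_gap"])
E
```

```text
pics
top [[461.459727893846, 0.0, 246.83635489683965], [0.0, 461.459727893846, 190.41063470501763], [0.0, 0.0, 1.0]] [ 495.97791806   55.70303401 1386.13601724] [[-0.018, -0.997, 0.074], [-1.0, 0.019, 0.013], [-0.014, -0.073, -0.997]]
side [[383.30960649473644, 0.0, 253.77098503684675], [0.0, 383.30960649473644, 196.5586051371643], [0.0, 0.0, 1.0]] [ 294.11884172 -498.30803292  874.72657027] [[0.874, -0.388, 0.293], [-0.486, -0.694, 0.531], [-0.003, -0.607, -0.795]]
0.1 [240.71004286 576.17923332 230.15563144] [[-0.923, 0.386, -0.001], [0.386, 0.923, -0.002], [0.0, -0.002, -1.0]] [-0.15649437  0.02727281 -0.00069835] 85.37512426680154
```

View pics/top0.png

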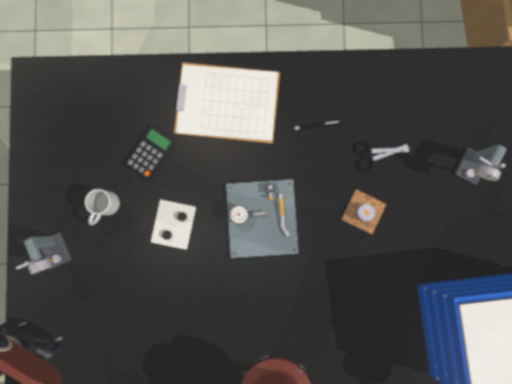

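View pics/side0.png

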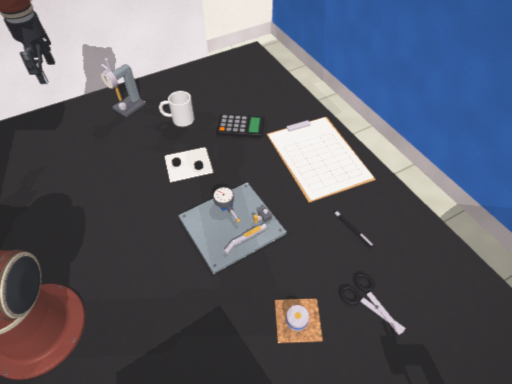

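The top view shows the plate at about (262,218) with its stop at (270,190). The rail is to its right at (283,210) and the dial at (238,214). The disc on the cork is at (366,212), and the pucks, mug, calculator, pen and scissors are well apart from these. The side view agrees.

```bash
cat > h.py <<'E'
import numpy as np,cv2
def ray(d,uv,z):
    uv=np.atleast_2d(np.asarray(uv,float)); v=np.c_[(uv-d["K"][[0,1],2])/d["K"][0,0],np.ones(len(uv))]@np.asarray(d["attitude"]).T
    o=np.asarray(d["origin"]); return o+v*((z-o[2])/v[:,2])[:,None]
def proj(d,p):
    c=(np.atleast_2d(p)-d["origin"])@np.asarray(d["attitude"]); return c[:,:2]/c[:,2:]*d["K"][0,0]+d["K"][[0,1],2]
E
python3 - <<'E'
from h import *
for n,box in(("top",(215,170,310,268)),("side",(170,170,295,275))):
    d=dict(np.load(n+".npz")); im=d["pixels"]; x0,y0,x1,y1=box
    m=np.zeros(im.shape[:2],np.uint8); s=im.astype(int)
    m[y0:y1,x0:x1]=((s.max(2)>62)*255)[y0:y1,x0:x1]
    m=cv2.morphologyEx(m,cv2.MORPH_CLOSE,np.ones((5,5)))
    c=max(cv2.findContours(m,0,2)[0],key=cv2.contourArea)
    q=ray(d,c[:,0].astype(float),15)[:,:2].astype(np.float32)
    rr=cv2.minAreaRect(q); print(n,"plate",rr, cv2.boxPoints(rr).tolist())
    # cork
    hsv=cv2.cvtColor(im,cv2.COLOR_RGB2HSV)
    bx=(335,185,392,238) if n=="top" else (270,295,326,346)
    m=np.zeros(im.shape[:2],np.uint8); a,b,e,f=bx
    m[b:f,a:e]=((s.max(2)>62)*255)[b:f,a:e]
    c=max(cv2.findContours(m,0,2)[0],key=cv2.contourArea)
    print("cork",cv2.minAreaRect(ray(d,c[:,0].astype(float),4)[:,:2].astype(np.float32)))
    m2=np.zeros_like(m); m2[b:f,a:e]=(((s[:,:,2]>s[:,:,0]-15)&(s.max(2)>90))*255)[b:f,a:e]
    c=max(cv2.findContours(m2,0,2)[0],key=cv2.contourArea); print("disc px",cv2.minEnclosingCircle(c),cv2.boundingRect(c))
    z=34; u=cv2.minEnclosingCircle(c)[0]; print("disc",ray(d,u,z if n=="top" else 19), d["z_map"][int(u[1]),int(u[0])], ((np.array([*ray(d,u,z)[0]])-d["origin"])@d["attitude"])[2])
E
python3 -c "
import cv2,numpy as np
a=cv2.imread('pics/top0.png')
x=cv2.resize(a[170:270,215:395],None,fx=4.4,fy=4.4,interpolation=2);cv2.imwrite('pics/crop.png',x)"
```

```text
top plate ((514.174072265625, 30.304916381835938), (228.84031677246094, 207.60745239257812), 2.5824012756347656) [[395.193115234375, 128.847900390625], [404.547119140625, -78.5487289428711], [633.155029296875, -68.23806762695312], [623.801025390625, 139.1585693359375]]
cork ((528.9403076171875, -274.1577453613281), (109.27325439453125, 107.52276611328125), 62.197628021240234)
disc px ((364.5, 212.5), 9.192488670349121) (356, 205, 18, 16)
disc [[ 524.53221534 -269.3508771    34.        ]] 1348.0354 1346.379389842114
side plate ((513.7316284179688, 37.48255157470703), (226.22433471679688, 233.30007934570312), 2.827949285507202) [[395.0020446777344, 148.40992736816406], [406.51239013671875, -84.60604858398438], [632.461181640625, -73.44482421875], [620.9508666992188, 159.57115173339844]]
cork ((529.8916015625, -275.9302978515625), (104.08273315429688, 105.74480438232422), 62.92096710205078)
disc px ((297.0145568847656, 317.5582580566406), 12.599264144897461) (286, 305, 22, 26)
disc [[ 527.06257246 -274.89272789   19.        ]] 851.8247 851.9473680130781
```

View pics/crop.png

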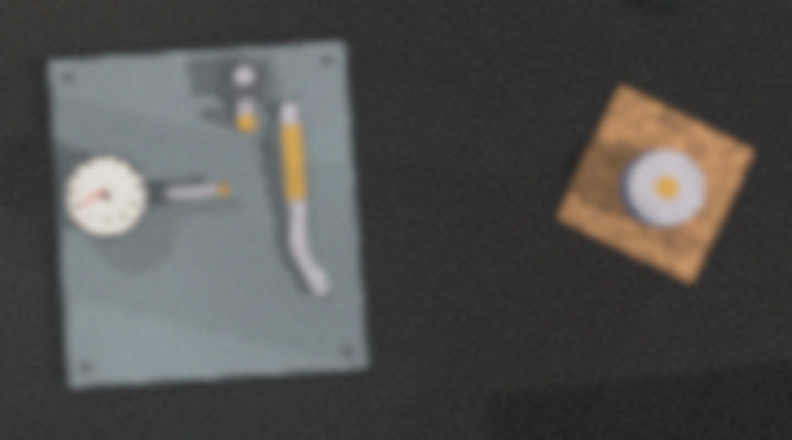

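The crop shows the disc's top centre at full-image pixel (366.6,212.5), which casts to about (525,-275) at 34 mm height and agrees with the side view. The nest is at about (514,30), yaw about 2.6°, with rail and pin where expected.

Call:
apply_moves(steps=[{"twist":6.47,"travel":[0,0,0]},{"twist":6.47,"travel":[0,0,0]},{"twist":6.47,"travel":[0,0,0]},{"twist":6.47,"travel":[0,0,0]},{"twist":6.47,"travel":[0,0,0]},{"twist":6.47,"travel":[0,0,0]},{"twist":6.47,"travel":[0,0,0]},{"twist":6.47,"travel":[0,0,0]},{"twist":6.47,"travel":[0,0,0]},{"twist":6.47,"travel":[0,0,0]},{"travel":[-0.018,0.005,0],"twist":0},{"travel":[-0.036,0.0103,0],"twist":0},{"travel":[-0.036,0.0103,0],"twist":0},{"travel":[-0.036,0.0103,0],"twist":0},{"travel":[-0.036,0.0103,0],"twist":0},{"travel":[-0.036,0.0103,0],"twist":0},{"travel":[-0.036,0.0103,0],"twist":0},{"travel":[-0.036,0.0103,0],"twist":0},{"travel":[-0.036,0.0103,0],"twist":0},{"travel":[-0.036,0.0103,0],"twist":0}])

```text
time: 1.77
eef_pos: [354.1, 237.8, 230.9]
orientation: [[-0.046, 0.999, -0.0], [0.999, 0.046, -0.0], [-0.0, -0.0, -1.0]]
force: [0.7, 0.0, 1.1]
finger_gap: 85.0
grasp_force: 0.0
```

Call:
apply_moves(steps=[{"travel":[-0.036,0.0103,0],"twist":0},{"travel":[-0.036,0.0103,0],"twist":0},{"travel":[-0.036,0.0103,0],"twist":0},{"travel":[-0.018,0.005,0],"twist":0},{"travel":[0,0,0],"twist":0},{"travel":[0,0,0],"twist":0},{"travel":[0,0,0],"twist":0},{"travel":[0,0,0],"twist":0},{"travel":[0,0,0],"twist":0}])

```text
time: 2.52
eef_pos: [395.5, 116.3, 231.2]
orientation: [[-0.048, 0.999, -0.0], [0.999, 0.048, 0.0], [0.0, -0.0, -1.0]]
force: [0.1, -0.2, 0.4]
finger_gap: 85.4
grasp_force: 0.0
```

```bash
cat >> h.py <<'E'
def wrist(r):
    s=r.read_state(); d=r.get_image("wrist"); T=np.asarray(d["tool_from_camera"]); R=np.asarray(s["orientation"])
    d["origin"]=np.asarray(s["eef_pos"])+R@T[:3,3]; d["attitude"]=R@T[:3,:3]; return s,d
E
python3 - <<'E'
from h import *
from station import r
s,d=wrist(r); np.savez("w0.npz",**d); cv2.imwrite("pics/w0.png",d["pixels"][:,:,::-1])
print(s["time"],s["eef_pos"],np.round(s["orientation"],4).tolist(),s["joint_pos"],d["origin"],np.round(d["tool_from_camera"],3).tolist(),d["K"][0])
E
```

```text
2.5167 [395.4791877  116.28181376 231.18498975] [[-0.0479, 0.9989, -0.0003], [0.9989, 0.0479, 0.0002], [0.0002, -0.0003, -1.0]] [ 6.00728618e+00 -2.84768632e+01  1.19080936e+02  1.11553474e-02
  8.94104976e+01  3.26066689e+00] [391.98167323 195.34364899 374.64481972] [[-0.001, -0.952, -0.308, 79.164], [1.0, -0.001, 0.0, 0.257], [-0.0, -0.308, 0.952, -143.446], [0.0, 0.0, 0.0, 1.0]] [271.00390473   0.         254.86500711]
```

View pics/w0.png

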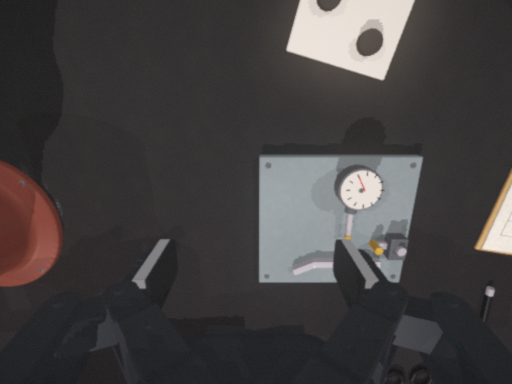

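The wrist view (I counted rows short, so the tool is over the front left) shows the whole plate. Its corners are at about (260,155), (420,155), (403,283) and (260,283), the spindle tip at (348,237) and the pin at (376,245). I'll measure the plate here and continue to the disc.

```bash
python3 - <<'E'
from h import *
d=dict(np.load("w0.npz")); s=d["pixels"].astype(int)
m=np.zeros(s.shape[:2],np.uint8); m[140:300,245:432]=((s.max(2)>62)*255)[140:300,245:432]
m=cv2.morphologyEx(cv2.morphologyEx(m,3,np.ones((7,7))),2,np.ones((5,5)))
c=cv2.convexHull(max(cv2.findContours(m,0,2)[0],key=cv2.contourArea))
q=ray(d,c[:,0].astype(float),15)[:,:2].astype(np.float32); rr=cv2.minAreaRect(q); print(rr)
B=cv2.boxPoints(rr); print(B.tolist(), proj(d,np.c_[B,np.full(4,15)]).round(1).tolist())
for n,uv,z in(("dial",(361,189),56),("pintop",(382,245),39),("tip",(348,237),30)): print(n,ray(d,uv,z))
E
```

```text
((517.0283813476562, 26.895957946777344), (225.28721618652344, 213.88536071777344), 2.7100038528442383)
[[399.45440673828125, 128.39315795898438], [409.56707763671875, -85.25301361083984], [634.6023559570312, -74.60124206542969], [624.4896850585938, 139.044921875]] [[258.0, 154.0], [257.5, 288.0], [399.9, 288.0], [426.2, 154.0]]
dial [[527.98220204  98.44757482  56.        ]]
pintop [[578.27093251  13.09439151  39.        ]]
tip [[532.65420009  18.60862103  30.        ]]
```

Call:
apply_moves(steps=[{"travel":[-0.018,0.005,0],"twist":0},{"travel":[-0.036,0.0103,0],"twist":0},{"travel":[-0.036,0.0103,0],"twist":0},{"travel":[-0.036,0.0103,0],"twist":0},{"travel":[-0.036,0.0103,0],"twist":0},{"travel":[-0.036,0.0103,0],"twist":0},{"travel":[-0.036,0.0103,0],"twist":0},{"travel":[-0.036,0.0103,0],"twist":0},{"travel":[-0.036,0.0103,0],"twist":0},{"travel":[-0.036,0.0103,0],"twist":0},{"travel":[-0.036,0.0103,0],"twist":0},{"travel":[-0.018,0.005,0],"twist":0},{"travel":[0,0,0],"twist":0},{"travel":[0,0,0],"twist":0},{"travel":[0,0,0],"twist":0}])

```text
time: 3.82
eef_pos: [526.9, -274.0, 231.0]
orientation: [[-0.047, 0.999, -0.001], [0.999, 0.047, 0.001], [0.001, -0.001, -1.0]]
force: [-0.4, 0.1, -0.2]
finger_gap: 85.7
grasp_force: 0.0
```

```bash
python3 - <<'E'
from h import *
from station import r
s,d=wrist(r); np.savez("w1.npz",**d); cv2.imwrite("pics/w1.png",d["pixels"][:,:,::-1])
print(s["time"],s["eef_pos"],proj(d,[[525,-275,34]]))
E
```

```text
3.8167 [ 526.93307085 -273.96116598  230.95316088] [[253.11691423 166.78814481]]
```

View pics/w1.png

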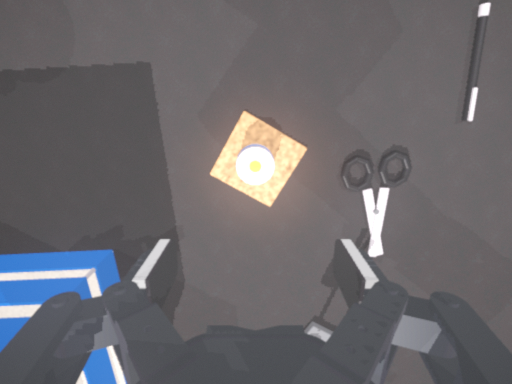

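The disc's yellow dot is at (256,166), which casts to about (528.5,-274). That is 1.5 mm ahead of the tool in tool y, so I'll correct that and descend.

Call:
apply_moves(steps=[{"travel":[0,0.0015,0.015],"twist":0},{"travel":[0,0,0.03],"twist":0},{"travel":[0,0,0.03],"twist":0},{"travel":[0,0,0.03],"twist":0},{"travel":[0,0,0.03],"twist":0},{"travel":[0,0,0.03],"twist":0},{"travel":[0,0,0.025],"twist":0},{"travel":[0,0,0.015],"twist":0},{"travel":[0,0,0.01],"twist":0},{"travel":[0,0,0.01],"twist":0},{"travel":[0,0,0],"twist":0},{"travel":[0,0,0],"twist":0},{"travel":[0,0,0],"twist":0}])

```text
time: 4.95
eef_pos: [529.4, -275.5, 7.9]
orientation: [[-0.046, 0.999, 0.002], [0.999, 0.046, -0.001], [-0.002, 0.002, -1.0]]
force: [-0.1, 0.8, 0.1]
finger_gap: 85.6
grasp_force: 0.0
```

Call:
apply_moves(steps=[{"travel":[0,0,0],"twist":0},{"travel":[0,0,0],"twist":0},{"travel":[0,0,0],"twist":0},{"travel":[0,0,0],"twist":0},{"travel":[0,0,0],"twist":0},{"travel":[0,0,0],"twist":0},{"travel":[0,0,0],"twist":0},{"travel":[0,0,0],"twist":0},{"travel":[0,0,0],"twist":0},{"travel":[0,0,0],"twist":0}], gripper=0.03, force=40)

```text
time: 5.78
eef_pos: [528.8, -275.6, 7.4]
orientation: [[-0.046, 0.999, 0.001], [0.999, 0.046, -0.001], [-0.001, 0.001, -1.0]]
force: [-1.2, 0.1, 6.3]
finger_gap: 48.7
grasp_force: 42.1
```

Call:
apply_moves(steps=[{"travel":[0,0,-0.005],"twist":0},{"travel":[0,0,-0.015],"twist":0},{"travel":[0,0,-0.03],"twist":0},{"travel":[0,0,-0.03],"twist":0},{"travel":[0,0,-0.02],"twist":0},{"travel":[0.01,-0.002,-0.01],"twist":0},{"travel":[0.025,-0.005,0],"twist":0},{"travel":[0.03,-0.006,0],"twist":0},{"travel":[0.03,-0.006,0],"twist":0},{"travel":[0.03,-0.006,0],"twist":0},{"travel":[0.03,-0.006,0],"twist":0},{"travel":[0.03,-0.006,0],"twist":0},{"travel":[0.03,-0.006,0],"twist":0},{"travel":[0.03,-0.006,0],"twist":0},{"travel":[0.022,-0.004,0],"twist":0},{"travel":[0.01,-0.001,0],"twist":0},{"travel":[0,0,0],"twist":0},{"travel":[0,0,0],"twist":0},{"travel":[0,0,0],"twist":0}])

```text
time: 7.37
eef_pos: [461.9, -1.6, 116.2]
orientation: [[-0.045, 0.999, -0.0], [0.999, 0.045, -0.001], [-0.001, -0.0, -1.0]]
force: [0.1, 0.5, -2.0]
finger_gap: 49.0
grasp_force: 41.9
```

```bash
python3 - <<'E'
from h import *
from station import r
s,d=wrist(r); np.savez("w2.npz",**d); cv2.imwrite("pics/w2.png",d["pixels"][:,:,::-1])
print(s["time"],s["eef_pos"],s["force"],s["finger_gap"])
c=np.array([516,29]);a=np.radians(2.7);R=np.array([[np.cos(a),-np.sin(a)],[np.sin(a),np.cos(a)]])
for n,p,z in(("tip",(15,-11),30),("dial",(15,66),56),("blcorner",(-110,100),15),("brcorner",(-110,-100),15),("flcorner",(110,100),15),("railfront",(-30,-55),27)):print(n,proj(d,[[*(c+R@p),z]]).round(1))
E
```

```text
7.3667 [461.92217222  -1.61883052 116.23287583] [ 0.11131439  0.51798826 -2.04664389] 48.96465871758375
tip [[334.8 175.4]]
dial [[355.   78.5]]
blcorner [[186.2  37.4]]
brcorner [[201.8 255.4]]
flcorner [[460.1  36.6]]
railfront [[281.8 220. ]]
```

View pics/w2.png

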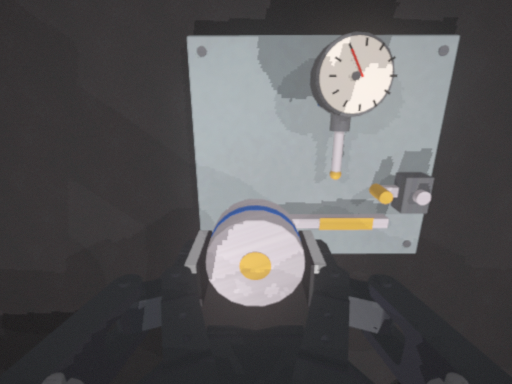

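The spindle ball at (336,175) and dial at (355,77) match predictions for nest (516,29), yaw 2.7°. The disc hangs straight in the fingers at (256,265). Lowering it now.

Call:
apply_moves(steps=[{"travel":[0,0,0.01],"twist":0},{"travel":[0,0,0.025],"twist":0},{"travel":[0,0,0.025],"twist":0},{"travel":[0,0,0.017],"twist":0},{"travel":[0,0,0.01],"twist":0},{"travel":[0,0,0.005],"twist":0},{"travel":[0,0,0.001],"twist":0},{"travel":[0,0,0],"twist":0},{"travel":[0,0,0],"twist":0},{"travel":[0,0,0.001],"twist":0},{"travel":[0,0,0.001],"twist":0},{"travel":[0,0,0],"twist":0},{"travel":[0,0,0],"twist":0}])

```text
time: 8.5
eef_pos: [461.9, -0.8, 21.6]
orientation: [[-0.046, 0.999, 0.001], [0.999, 0.046, -0.0], [-0.0, 0.001, -1.0]]
force: [-0.4, 0.2, -2.0]
finger_gap: 49.1
grasp_force: 42.0
```

Call:
apply_moves(steps=[{"travel":[0,0,0.001],"twist":0},{"travel":[0,0,0],"twist":0},{"travel":[0,0,0.001],"twist":0},{"travel":[0,0,0],"twist":0},{"travel":[0,0,0],"twist":0}])

```text
time: 8.92
eef_pos: [461.6, -0.8, 19.2]
orientation: [[-0.046, 0.999, -0.0], [0.999, 0.046, 0.0], [0.0, -0.0, -1.0]]
force: [-0.7, 0.2, -1.9]
finger_gap: 48.9
grasp_force: 42.0
```

Call:
apply_moves(steps=[{"travel":[0,0,0.0005],"twist":0},{"travel":[0,0,0],"twist":0},{"travel":[0,0,0],"twist":0}])

```text
time: 9.17
eef_pos: [461.7, -0.8, 18.8]
orientation: [[-0.046, 0.999, -0.0], [0.999, 0.046, -0.0], [-0.0, -0.0, -1.0]]
force: [-0.0, -0.8, -1.9]
finger_gap: 48.8
grasp_force: 42.0
```

Call:
apply_moves(steps=[{"travel":[0,0,0.0005],"twist":0},{"travel":[0,0,0],"twist":0},{"travel":[0,0,0],"twist":0}])

```text
time: 9.42
eef_pos: [461.9, -0.9, 18.4]
orientation: [[-0.046, 0.999, 0.0], [0.999, 0.046, -0.0], [-0.0, 0.0, -1.0]]
force: [0.6, 0.0, -0.6]
finger_gap: 48.6
grasp_force: 42.1
```

Call:
apply_moves(steps=[{"travel":[0,0,0.0005],"twist":0},{"travel":[0,0,0],"twist":0},{"travel":[0,0,0],"twist":0}])

```text
time: 9.67
eef_pos: [462.3, -0.9, 18.4]
orientation: [[-0.046, 0.999, 0.001], [0.999, 0.046, -0.0], [-0.0, 0.001, -1.0]]
force: [-0.0, 0.3, 3.2]
finger_gap: 49.0
grasp_force: 42.4
```

Call:
apply_moves(steps=[{"travel":[0,0,0],"twist":0},{"travel":[0,0,0],"twist":0},{"travel":[0,0,0],"twist":0},{"travel":[0,0,0],"twist":0},{"travel":[0,0,0],"twist":0},{"travel":[0,0,0],"twist":0}], gripper=0.068)

```text
time: 10.17
eef_pos: [461.6, -0.8, 17.7]
orientation: [[-0.046, 0.999, -0.0], [0.999, 0.046, -0.0], [-0.0, -0.0, -1.0]]
force: [-0.2, 0.2, -0.4]
finger_gap: 68.0
grasp_force: 0.0
```

Call:
apply_moves(steps=[{"travel":[0,0,-0.005],"twist":0},{"travel":[0,0,-0.01],"twist":0},{"travel":[0,0,-0.02],"twist":0},{"travel":[0,0,-0.02],"twist":0},{"travel":[0,-0.01,-0.005],"twist":0},{"travel":[0,-0.025,0],"twist":0},{"travel":[0,-0.02,0],"twist":0},{"travel":[0,0,0],"twist":0},{"travel":[0,0,0],"twist":0},{"travel":[0,0,0],"twist":0}])

```text
time: 11.0
eef_pos: [407.7, -3.5, 78.8]
orientation: [[-0.046, 0.999, 0.002], [0.999, 0.046, -0.0], [-0.0, 0.002, -1.0]]
force: [0.2, 0.4, 0.2]
finger_gap: 68.0
grasp_force: 0.0
```

```bash
python3 - <<'E'
from h import *
from station import r
s,d=wrist(r); np.savez("w3.npz",**d); cv2.imwrite("pics/w3.png",d["pixels"][:,:,::-1])
print(s["time"],s["eef_pos"],s["force"],s["finger_gap"],proj(d,[[462,-1,45]]))
E
```

```text
11.0 [407.68357684  -3.50448419  78.80024683] [0.18191085 0.36614489 0.18507266] 68.04044192179252 [[330.64839928 217.83348734]]
```

View pics/w3.png

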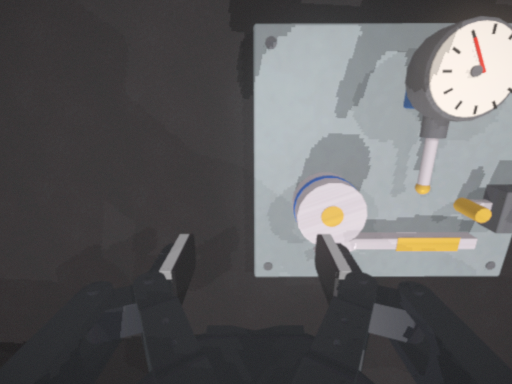

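The disc stands released at (332,216), upright, at about nest (-55,-27), and the tool is 54 mm straight behind it. I'll close the fingers and go down behind it.

Call:
apply_moves(steps=[{"travel":[0,0,0],"twist":0},{"travel":[0,0,0],"twist":0},{"travel":[0,0,0],"twist":0},{"travel":[0,0,0],"twist":0},{"travel":[0,0,0],"twist":0},{"travel":[0,0,0],"twist":0},{"travel":[0,0,0.01],"twist":0},{"travel":[0,0,0.015],"twist":0},{"travel":[0,0,0.015],"twist":0},{"travel":[0,0,0.01],"twist":0},{"travel":[0,0,0.005],"twist":0},{"travel":[0,0,0.003],"twist":0},{"travel":[0,0,0.002],"twist":0},{"travel":[0,0,0],"twist":0},{"travel":[0,0,0],"twist":0},{"travel":[0,0,0],"twist":0}], gripper=0, force=30)

```text
time: 12.38
eef_pos: [407.4, -3.5, 18.5]
orientation: [[-0.046, 0.999, 0.001], [0.999, 0.046, -0.0], [-0.0, 0.001, -1.0]]
force: [0.6, 0.4, -0.2]
finger_gap: 0.3
grasp_force: 0.0
```

```bash
python3 - <<'E'
from h import *
from station import r
s,d=wrist(r); np.savez("w4.npz",**d); cv2.imwrite("pics/w4.png",d["pixels"][:,:,::-1])
F=[]
for i in range(3): r.get_image("top"); F.append(r.read_state()["force"])
print(s["time"],s["eef_pos"],np.array(F).round(2).tolist(),s["finger_gap"])
E
```

```text
12.3833 [407.41214676  -3.47043362  18.50043648] [[-0.17, -0.64, -0.73], [0.82, 0.81, 0.2], [-0.54, 0.07, 0.06]] 0.3465634853367526
```

View pics/w4.png

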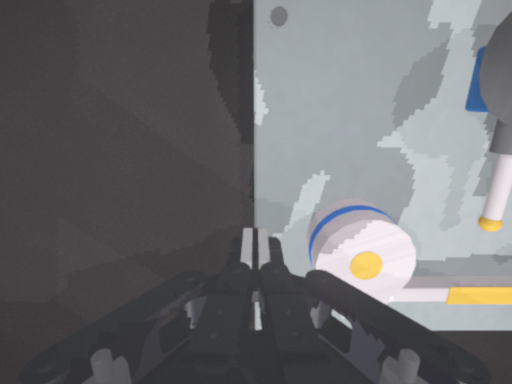

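The closed fingers are just behind the disc at (245-265,260). The dark knuckles to their right, around (330,290), may overhang the disc, so I'll check their profile in the depth map.

```bash
python3 - <<'E'
from h import *
d=dict(np.load("w4.npz")); z=d["z_map"]; v,u=np.mgrid[:384,:512]
c=np.stack([(u-d["K"][0,2])/d["K"][0,0]*z,(v-d["K"][1,2])/d["K"][0,0]*z,z],-1).reshape(-1,3)
T=d["tool_from_camera"]; t=c@T[:3,:3].T+T[:3,3]; t=t[(c[:,2]>0)&(abs(t[:,0])<16)]
for a in range(0,-75,-5):
    q=t[(t[:,2]<=a)&(t[:,2]>a-5)&(t[:,1]<24)&(t[:,1]>-35)]
    if len(q)>5: print(a,len(q),np.percentile(q[:,1],[1,50,99]).round(1),np.percentile(q[:,0],[2,98]).round(1))
E
```

```text
0 7 [-5.7  2.1  4.3] [10.7 11.2]
-5 150 [-11.9  -0.2  11.5] [ 7.  11.9]
-10 212 [-13.1   0.4  13.2] [ 6.9 11.8]
-15 247 [-13.3  -0.2  13.4] [ 6.7 11.9]
-20 256 [-13.2  -0.2  13.4] [ 6.6 11.9]
-25 305 [-13.2   0.3  13.5] [ 6.8 11.9]
-30 224 [-13.2  -0.1  13.4] [ 6.9 11.9]
-35 492 [-6.4  0.3  7.4] [-10.   12.1]
-40 342 [-20.3  -1.5  20.1] [-5.3 14.1]
-45 1089 [-30.4  -1.9  23. ] [-7.6 14.1]
-50 1330 [-34.2  -6.7  23.6] [-8.  13.9]
-55 2161 [-34.7 -21.9  23.8] [-7.6 13. ]
-60 697 [-34.8 -28.6   4. ] [-8.3 13.3]
-65 640 [-34.8 -31.4   4.3] [-8.4 14.8]
-70 614 [-35.  -33.7  11.3] [-7.8 15.8]
```

The finger back is flat at 13.4 mm up to 34 mm above the tip, and the knuckles clear the disc top, so contact comes with the TCP 38.4 mm behind the disc's centre. Pushing with a slight bias to the rail.

Call:
apply_moves(steps=[{"travel":[0,0.004,0],"twist":0},{"travel":[0,0.005,0],"twist":0},{"travel":[0,0.003,0],"twist":0},{"travel":[0,0.001,0],"twist":0},{"travel":[0,0.001,0],"twist":0},{"travel":[0,0.001,0],"twist":0},{"travel":[0,0.001,0],"twist":0},{"travel":[0,0.0015,0],"twist":0},{"travel":[-0.0002,0.0015,0],"twist":0},{"travel":[-0.0002,0.0015,0],"twist":0},{"travel":[-0.0002,0.0015,0],"twist":0},{"travel":[-0.0002,0.0015,0],"twist":0},{"travel":[-0.0002,0.0015,0],"twist":0},{"travel":[-0.0002,0.0015,0],"twist":0},{"travel":[-0.0002,0.0015,0],"twist":0},{"travel":[-0.0002,0.0015,0],"twist":0},{"travel":[-0.0002,0.0015,0],"twist":0},{"travel":[-0.0002,0.0015,0],"twist":0},{"travel":[-0.0002,0.0015,0],"twist":0},{"travel":[-0.0002,0.0015,0],"twist":0}])

```text
time: 14.25
eef_pos: [442.5, -4.1, 17.8]
orientation: [[-0.046, 0.999, 0.0], [0.999, 0.046, -0.0], [-0.0, 0.0, -1.0]]
force: [-0.6, 0.9, 0.4]
finger_gap: 0.2
grasp_force: 0.2
```

Call:
apply_moves(steps=[{"travel":[-0.0001,0.0015,0],"twist":0},{"travel":[0,0.0015,0],"twist":0},{"travel":[0,0.0015,0],"twist":0},{"travel":[0,0.0015,0],"twist":0},{"travel":[0,0.0015,0],"twist":0},{"travel":[0,0.0015,0],"twist":0},{"travel":[0,0.0015,0],"twist":0},{"travel":[0,0.0015,0],"twist":0},{"travel":[0,0.0015,0],"twist":0},{"travel":[0,0.001,0],"twist":0},{"travel":[0,0.0005,0],"twist":0}])

```text
time: 15.17
eef_pos: [457.5, -3.6, 17.9]
orientation: [[-0.046, 0.999, 0.0], [0.999, 0.046, -0.0], [-0.0, 0.0, -1.0]]
force: [-0.4, -0.2, 0.8]
finger_gap: 0.4
grasp_force: 0.2
```

```bash
cat >> h.py <<'E'
C=np.array([516,29.]); A=np.radians(2.7); RN=np.array([[np.cos(A),-np.sin(A)],[np.sin(A),np.cos(A)]])
def nest(p): return (np.asarray(p)[:2]-C)@RN
def favg(r,n=8):
    F=[]
    for i in range(n): r.get_image("side"); F.append(r.read_state()["force"])
    s=r.read_state(); F=np.array(F); print(round(s["time"],2),"tcp nest",nest(s["eef_pos"]).round(2),"F nest",(F.mean(0)[:2]@RN).round(2),F.mean(0)[2].round(2),"sd",F.std(0).round(2))
E
python3 - <<'E'
from h import *
from station import r
s,d=wrist(r); cv2.imwrite("pics/w5.png",d["pixels"][:,:,::-1]); favg(r,6)
print([(x,y,proj(d,[[*(C+RN@(x,y)),45]])[0].round(1).tolist()) for x in(-8,-11) for y in(-30,-27)])
E
```

```text
15.52 tcp nest [-60.07 -29.77] F nest [0.25 0.12] 0.21 sd [0.68 0.63 0.43]
[(-8, -30, [358.5, 268.4]), (-8, -27, [359.2, 263.1]), (-11, -30, [352.5, 268.4]), (-11, -27, [353.2, 263.2])]
```

View pics/w5.png

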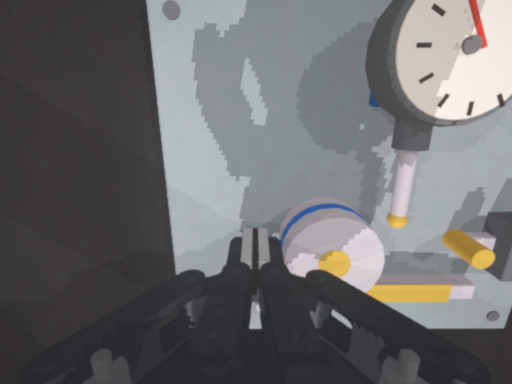

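The disc is at (334,264), about nest (-20.5,-27.7), upright against the finger and about 2 mm off the rail. I'll continue past the spindle with a small rail bias.

Call:
apply_moves(steps=[{"travel":[-0.0001,0.001,0],"twist":0},{"travel":[-0.0001,0.0015,0],"twist":0},{"travel":[-0.0001,0.0015,0],"twist":0},{"travel":[-0.0001,0.0015,0],"twist":0},{"travel":[-0.0001,0.0015,0],"twist":0},{"travel":[-0.0001,0.0015,0],"twist":0},{"travel":[-0.0001,0.0015,0],"twist":0},{"travel":[-0.0001,0.0015,0],"twist":0},{"travel":[-0.0001,0.0015,0],"twist":0},{"travel":[-0.0001,0.0015,0],"twist":0},{"travel":[-0.0001,0.0015,0],"twist":0},{"travel":[-0.0001,0.0015,0],"twist":0},{"travel":[-0.0001,0.001,0],"twist":0},{"travel":[-0.0001,0.001,0],"twist":0},{"travel":[-0.0001,0.001,0],"twist":0},{"travel":[0,0,0],"twist":0}])

```text
time: 16.85
eef_pos: [478.2, -4.0, 17.7]
orientation: [[-0.046, 0.999, 0.001], [0.999, 0.046, 0.0], [0.0, 0.001, -1.0]]
force: [-1.6, 0.4, 0.2]
finger_gap: -0.1
grasp_force: 0.7
```

```bash
python3 - <<'E'
from h import *
from station import r
favg(r,6)
E
```

```text
17.15 tcp nest [-39.3  -31.29] F nest [-0.93  0.01] 0.27 sd [0.46 0.4  0.48]
```

Call:
apply_moves(steps=[{"travel":[0,0.001,0],"twist":0},{"travel":[0,0.001,0],"twist":0},{"travel":[0,0.001,0],"twist":0},{"travel":[0,0.001,0],"twist":0},{"travel":[0,0.001,0],"twist":0},{"travel":[0,0.001,0],"twist":0},{"travel":[0,0.001,0],"twist":0},{"travel":[0,0.001,0],"twist":0},{"travel":[0,0.001,0],"twist":0},{"travel":[0,0.001,0],"twist":0},{"travel":[0,0.001,0],"twist":0},{"travel":[0,0.001,0],"twist":0},{"travel":[0,0,0],"twist":0}])

```text
time: 18.23
eef_pos: [490.3, -3.5, 17.9]
orientation: [[-0.046, 0.999, 0.001], [0.999, 0.046, 0.0], [0.0, 0.001, -1.0]]
force: [-0.2, 0.2, -0.2]
finger_gap: 0.2
grasp_force: 0.2
```

```bash
python3 - <<'E'
from h import *
from station import r
s,d=wrist(r); cv2.imwrite("pics/w6.png",d["pixels"][:,:,::-1]); np.savez("w6.npz",**d); favg(r,6)
h=cv2.cvtColor(d["pixels"],cv2.COLOR_RGB2HSV)
m=cv2.inRange(h,(15,150,120),(32,255,255)); n,_,st,ce=cv2.connectedComponentsWithStats(m)
for i in range(1,n):
    if st[i,4]>60: print(st[i].tolist(),ce[i].round(1), nest(ray(d,ce[i],45)[0]).round(1))
E
```

```text
18.58 tcp nest [-27.45 -31.32] F nest [-0.15  0.02] 0.08 sd [0.43 0.3  0.65]
[328, 194, 18, 11, 146] [336.7 199. ] [10.5  5.3]
[389, 228, 42, 38, 866] [409.7 246.7] [ 48.1 -19.4]
[319, 251, 31, 26, 568] [334.7 262.7] [ 12.5 -28.2]
[367, 283, 28, 17, 352] [382.1 290.6] [ 38.4 -44.8]
```

Call:
apply_moves(steps=[{"travel":[0,0.001,0],"twist":0},{"travel":[0,0.001,0],"twist":0},{"travel":[0,0.001,0],"twist":0},{"travel":[0,0.001,0],"twist":0},{"travel":[0,0.001,0],"twist":0},{"travel":[0,0.001,0],"twist":0},{"travel":[0,0.001,0],"twist":0},{"travel":[0,0.001,0],"twist":0},{"travel":[0,0.0005,0],"twist":0},{"travel":[0,0.0005,0],"twist":0},{"travel":[0,0,0],"twist":0},{"travel":[0,0,0],"twist":0},{"travel":[0,0,0],"twist":0}])

```text
time: 19.67
eef_pos: [499.0, -3.1, 17.8]
orientation: [[-0.046, 0.999, 0.0], [0.999, 0.046, -0.0], [-0.0, 0.0, -1.0]]
force: [0.1, 0.3, -0.0]
finger_gap: 0.0
grasp_force: 0.0
```

```bash
cat > look.py <<'E'
from h import *
from station import r
import sys
s,d=wrist(r); cv2.imwrite("pics/w%d.png"%(s["time"]*100),d["pixels"][:,:,::-1]); favg(r,int(sys.argv[1]))
h=cv2.cvtColor(d["pixels"],cv2.COLOR_RGB2HSV)
m=cv2.inRange(h,(15,150,120),(32,255,255)); n,_,st,ce=cv2.connectedComponentsWithStats(m)
for i in range(1,n):
    if st[i,4]>60: print(st[i].tolist(),ce[i].round(1), nest(ray(d,ce[i],45)[0]).round(1))
E
python3 look.py 6
```

```text
20.02 tcp nest [-18.63 -31.3 ] F nest [-0.34 -0.24] 0.03 sd [0.53 0.57 0.6 ]
[311, 195, 18, 11, 148] [319.4 199.9] [11.4  4.9]
[378, 228, 36, 38, 718] [396.  247.7] [ 50.3 -19.9]
[319, 251, 31, 26, 574] [335.  262.8] [ 21.4 -28.3]
[367, 283, 13, 16, 110] [374.4 291. ] [ 43.2 -45. ]
```

Call:
apply_moves(steps=[{"travel":[0,0,0],"twist":0},{"travel":[0,0,0],"twist":0},{"travel":[0,0,0],"twist":0},{"travel":[0,0,0],"twist":0},{"travel":[0,0,0],"twist":0},{"travel":[0,0,0],"twist":0},{"travel":[0,0,0],"twist":0},{"travel":[0,0,0],"twist":0},{"travel":[0,0,0],"twist":0},{"travel":[0,0,0],"twist":0},{"travel":[0,0,0],"twist":0},{"travel":[0,0,0],"twist":0}])

```text
time: 21.02
eef_pos: [498.8, -3.1, 17.8]
orientation: [[-0.046, 0.999, -0.0], [0.999, 0.046, -0.0], [-0.0, -0.0, -1.0]]
force: [0.5, 0.3, 0.9]
finger_gap: 0.3
grasp_force: 0.0
```

```bash
python3 look.py 2
```

```text
21.17 tcp nest [-18.64 -31.28] F nest [-0.45 -0.01] -0.04 sd [0.04 0.29 0.26]
[312, 195, 17, 11, 150] [319.7 199.9] [11.3  4.9]
[378, 228, 37, 38, 717] [396.4 247.9] [ 50.3 -20. ]
[320, 251, 30, 26, 570] [335.2 262.9] [ 21.3 -28.3]
[367, 283, 14, 16, 113] [374.7 291. ] [ 43.1 -45. ]
```

Call:
apply_moves(steps=[{"travel":[0,0.0005,0],"twist":0},{"travel":[0,0.0005,0],"twist":0},{"travel":[0,0.0005,0],"twist":0},{"travel":[0,0.0005,0],"twist":0},{"travel":[0,0,0],"twist":0},{"travel":[0,0,0],"twist":0},{"travel":[0,0,0],"twist":0},{"travel":[0,0,0],"twist":0},{"travel":[0,0,0],"twist":0},{"travel":[0,0,0],"twist":0},{"travel":[0,0,0],"twist":0},{"travel":[0,0,0],"twist":0},{"travel":[0,0,0],"twist":0},{"travel":[0,0,0],"twist":0}])

```text
time: 22.33
eef_pos: [500.9, -3.1, 17.8]
orientation: [[-0.046, 0.999, 0.0], [0.999, 0.046, 0.0], [0.0, 0.0, -1.0]]
force: [-0.2, -0.6, -0.1]
finger_gap: 0.1
grasp_force: 0.0
```

```bash
python3 look.py 2
```

```text
22.48 tcp nest [-16.65 -31.31] F nest [ 0.51 -0.25] -0.49 sd [0.6  0.24 0.86]
[308, 196, 17, 11, 151] [315.7 200.8] [11.5  4.4]
[377, 228, 34, 38, 635] [393.9 248.4] [ 51.2 -20.3]
[320, 251, 30, 26, 574] [335.1 262.8] [ 23.3 -28.3]
```

```bash
python3 - <<'E'
from h import *
d=dict(np.load("w6.npz"))
print(d["origin"])
f=d["K"][0,0]
c=(np.array([*(C+RN@(60,-30)),39])-d["origin"])@d["attitude"]; rp=6*f/c[2]; print("r px",rp)
for q in((431-rp,266-rp),): print(nest(ray(d,q,39)[0]), "disc",nest(ray(d,(334.7,262.7),45)[0]))
im=cv2.resize(d["pixels"][210:290,300:440][:,:,::-1],None,fx=5,fy=5,interpolation=2); cv2.imwrite("pics/pin.png",im)
E
```

```text
[486.8218768   75.57394509 161.31911436]
r px 11.581344796871644
[ 57.8164238  -27.35872171] disc [ 12.558928   -28.22686179]
```

View pics/pin.png

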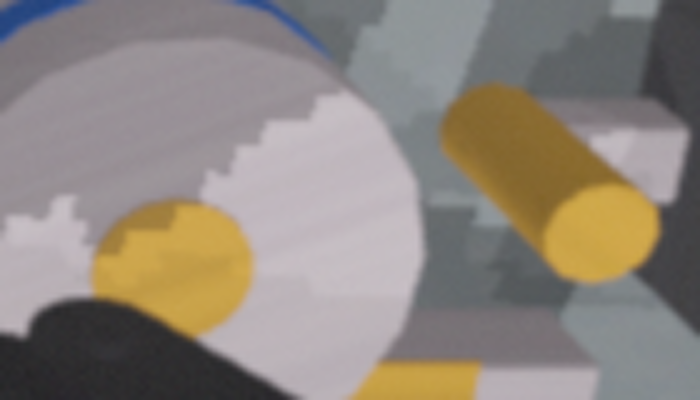

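The crop shows the pin top at (420,257) and the disc dot at (334.5,264) in the full image, about 45.5 mm apart, and the disc is on the rail line. Contact is expected with the TCP at about nest x -13, so I'll approach in small steps.

Call:
apply_moves(steps=[{"travel":[0,0.0004,0],"twist":0},{"travel":[0,0.0004,0],"twist":0},{"travel":[0,0.0004,0],"twist":0},{"travel":[0,0.0004,0],"twist":0},{"travel":[0,0.0004,0],"twist":0},{"travel":[0,0,0],"twist":0},{"travel":[0,0,0],"twist":0},{"travel":[0,0,0],"twist":0},{"travel":[0,0,0],"twist":0},{"travel":[0,0,0],"twist":0},{"travel":[0,0,0],"twist":0},{"travel":[0,0,0],"twist":0},{"travel":[0,0,0],"twist":0}])

```text
time: 23.57
eef_pos: [502.9, -3.0, 17.8]
orientation: [[-0.046, 0.999, 0.0], [0.999, 0.046, -0.0], [-0.0, 0.0, -1.0]]
force: [0.1, -0.1, -0.6]
finger_gap: 0.3
grasp_force: 0.0
```

```bash
python3 look.py 3
```

```text
23.77 tcp nest [-14.64 -31.31] F nest [-0.26 -0.42] 0.06 sd [0.22 0.22 0.53]
[304, 197, 17, 11, 148] [311.6 201.9] [11.7  3.9]
[375, 228, 32, 38, 531] [391.8 249.2] [ 52.2 -20.7]
[320, 251, 30, 26, 575] [335.  262.8] [ 25.3 -28.3]
```

Call:
apply_moves(steps=[{"travel":[0,0.0002,0],"twist":0},{"travel":[0,0.0002,0],"twist":0},{"travel":[0,0.0002,0],"twist":0},{"travel":[0,0,0],"twist":0},{"travel":[0,0,0],"twist":0},{"travel":[0,0,0],"twist":0}])

```text
time: 24.27
eef_pos: [503.5, -2.9, 17.8]
orientation: [[-0.046, 0.999, 0.0], [0.999, 0.046, 0.0], [0.0, 0.0, -1.0]]
force: [-0.1, -0.1, -0.1]
finger_gap: -0.3
grasp_force: 0.1
```

```bash
python3 look.py 3|head -1
```

```text
24.47 tcp nest [-14.04 -31.31] F nest [-0.44 -0.02] -0.01 sd [0.17 0.85 0.25]
```

Call:
apply_moves(steps=[{"travel":[0,0.0002,0],"twist":0},{"travel":[0,0.0002,0],"twist":0},{"travel":[0,0.0002,0],"twist":0},{"travel":[0,0,0],"twist":0},{"travel":[0,0,0],"twist":0},{"travel":[0,0,0],"twist":0}])

```text
time: 24.97
eef_pos: [504.1, -2.9, 17.8]
orientation: [[-0.046, 0.999, 0.0], [0.999, 0.046, -0.0], [-0.0, 0.0, -1.0]]
force: [-0.4, -0.2, 0.7]
finger_gap: -0.1
grasp_force: 0.1
```

```bash
python3 look.py 3
```

```text
25.17 tcp nest [-13.41 -31.31] F nest [-0.03  0.11] 0.02 sd [0.09 0.43 0.46]
[301, 198, 17, 11, 147] [309.1 202.8] [11.8  3.5]
[375, 228, 30, 38, 466] [390.6 249.6] [ 52.9 -20.9]
[319, 251, 31, 26, 576] [334.8 262.8] [ 26.4 -28.3]
```

Call:
apply_moves(steps=[{"travel":[0,0.0002,0],"twist":0},{"travel":[0,0.0002,0],"twist":0},{"travel":[0,0.0002,0],"twist":0},{"travel":[0,0,0],"twist":0},{"travel":[0,0,0],"twist":0},{"travel":[0,0,0],"twist":0}])

```text
time: 25.67
eef_pos: [504.7, -2.9, 17.8]
orientation: [[-0.046, 0.999, 0.0], [0.999, 0.046, 0.0], [0.0, 0.0, -1.0]]
force: [-0.2, -1.4, -0.6]
finger_gap: -0.0
grasp_force: 0.0
```

```bash
python3 look.py 3|head -1
```

```text
25.87 tcp nest [-12.82 -31.33] F nest [ 0.09 -0.57] 0.04 sd [0.47 0.38 0.45]
```

Call:
apply_moves(steps=[{"travel":[0,0.0002,0],"twist":0},{"travel":[0,0.0002,0],"twist":0},{"travel":[0,0.0002,0],"twist":0},{"travel":[0,0,0],"twist":0},{"travel":[0,0,0],"twist":0},{"travel":[0,0,0],"twist":0}])

```text
time: 26.37
eef_pos: [505.2, -2.9, 17.8]
orientation: [[-0.046, 0.999, -0.0], [0.999, 0.046, -0.0], [-0.0, -0.0, -1.0]]
force: [-0.8, -0.3, 0.1]
finger_gap: -0.2
grasp_force: 0.2
```

```bash
python3 look.py 3
```

```text
26.57 tcp nest [-12.26 -31.3 ] F nest [-0.24  0.03] 0.17 sd [0.46 0.08 0.35]
[299, 199, 17, 11, 146] [306.8 203.6] [11.9  3.1]
[374, 228, 28, 38, 392] [389.8 250.1] [ 53.7 -21.2]
[319, 251, 31, 26, 574] [334.8 262.8] [ 27.6 -28.3]
```

Call:
apply_moves(steps=[{"travel":[0,0.0002,0],"twist":0},{"travel":[0,0.0002,0],"twist":0},{"travel":[0,0.0002,0],"twist":0},{"travel":[0,0,0],"twist":0},{"travel":[0,0,0],"twist":0},{"travel":[0,0,0],"twist":0}])

```text
time: 27.07
eef_pos: [505.4, -2.8, 17.7]
orientation: [[-0.046, 0.999, -0.001], [0.999, 0.046, -0.0], [0.0, -0.001, -1.0]]
force: [-3.9, 0.5, 3.7]
finger_gap: -0.0
grasp_force: 2.1
```

```bash
python3 look.py 3
```

```text
27.27 tcp nest [-11.98 -31.29] F nest [-5.53 -0.31] 3.35 sd [0.35 0.32 0.67]
[298, 199, 18, 11, 145] [306.5 203.9] [12.  3.]
[374, 228, 28, 38, 387] [389.5 250.3] [ 53.7 -21.2]
[319, 251, 31, 26, 567] [334.5 262.8] [ 27.6 -28.2]
```

Contact with the pin at about 5.5 N. Adding a little.

Call:
apply_moves(steps=[{"travel":[0,0.0001,0],"twist":0},{"travel":[0,0,0],"twist":0},{"travel":[0,0,0],"twist":0}])

```text
time: 27.52
eef_pos: [505.5, -2.8, 17.7]
orientation: [[-0.046, 0.999, -0.001], [0.999, 0.046, 0.0], [0.0, -0.001, -1.0]]
force: [-5.6, -1.2, 4.3]
finger_gap: 0.1
grasp_force: 2.8
```

```bash
python3 look.py 8
```

```text
27.97 tcp nest [-11.98 -31.3 ] F nest [-5.57 -0.19] 4.1 sd [0.46 0.48 0.34]
[298, 199, 18, 11, 145] [306.4 203.9] [12.1  3. ]
[374, 228, 28, 38, 386] [389.4 250.2] [ 53.8 -21.2]
[319, 251, 30, 26, 567] [334.4 262.9] [ 27.7 -28.2]
```

Call:
apply_moves(steps=[{"travel":[0,0.0001,-0.0002],"twist":0},{"travel":[0,0,0],"twist":0},{"travel":[0,0,0],"twist":0}])

```text
time: 28.22
eef_pos: [505.5, -2.8, 17.7]
orientation: [[-0.046, 0.999, -0.001], [0.999, 0.046, -0.0], [0.0, -0.001, -1.0]]
force: [-4.5, -1.1, 2.6]
finger_gap: 0.4
grasp_force: 2.7
```

```bash
python3 look.py 6|head -1
```

```text
28.57 tcp nest [-11.99 -31.27] F nest [-4.75 -0.24] 3.34 sd [0.52 0.45 0.31]
```

Call:
apply_moves(steps=[{"travel":[0,0.0001,0],"twist":0},{"travel":[0,0.0001,0],"twist":0},{"travel":[0,0,0],"twist":0},{"travel":[0,0,0],"twist":0}])

```text
time: 28.9
eef_pos: [505.5, -2.8, 17.8]
orientation: [[-0.046, 0.999, -0.002], [0.999, 0.046, -0.0], [0.0, -0.002, -1.0]]
force: [-6.4, -1.4, 3.5]
finger_gap: -0.1
grasp_force: 3.1
```

```bash
python3 look.py 6|head -1
```

```text
29.25 tcp nest [-11.99 -31.3 ] F nest [-5.68  0.05] 3.91 sd [0.51 0.3  0.19]
```

Call:
apply_moves(steps=[{"travel":[0,0.0001,0],"twist":0},{"travel":[0,0.0001,0],"twist":0},{"travel":[0,0.0001,0],"twist":0},{"travel":[0,0,0],"twist":0},{"travel":[0,0,0],"twist":0}])

```text
time: 29.67
eef_pos: [505.5, -2.8, 17.7]
orientation: [[-0.046, 0.999, -0.003], [0.999, 0.046, -0.0], [0.0, -0.003, -1.0]]
force: [-7.6, -1.5, 5.1]
finger_gap: 0.4
grasp_force: 3.6
```

```bash
python3 look.py 20
```

```text
30.72 tcp nest [-11.95 -31.28] F nest [-7.25 -0.35] 4.96 sd [0.44 0.44 0.52]
[298, 199, 17, 11, 147] [306.2 203.9] [12.  3.]
[374, 229, 28, 37, 383] [389.5 250.6] [ 53.8 -21.3]
[319, 251, 30, 26, 562] [334.4 262.9] [ 27.7 -28.2]
```

Pressed at 7.25 N horizontally (8.8 N in all) for over a second. Backing off gently now.

Call:
apply_moves(steps=[{"travel":[0,-0.0003,0],"twist":0},{"travel":[0,-0.0003,0],"twist":0},{"travel":[0,-0.0003,0],"twist":0},{"travel":[0,-0.0003,0],"twist":0},{"travel":[0,-0.0003,0],"twist":0},{"travel":[0,-0.0003,0],"twist":0},{"travel":[0,-0.0005,0],"twist":0},{"travel":[0,-0.001,0],"twist":0},{"travel":[0,-0.002,0],"twist":0},{"travel":[0,-0.004,0],"twist":0},{"travel":[0,-0.006,0],"twist":0},{"travel":[0,-0.006,0],"twist":0},{"travel":[0,0,0],"twist":0},{"travel":[0,0,0],"twist":0}])

```text
time: 31.88
eef_pos: [484.7, -3.7, 17.9]
orientation: [[-0.046, 0.999, -0.0], [0.999, 0.046, 0.0], [0.0, -0.0, -1.0]]
force: [0.1, -0.0, -0.0]
finger_gap: -0.0
grasp_force: 0.0
```

```bash
python3 look.py 3; ls pics
```

```text
32.08 tcp nest [-32.   -31.33] F nest [-0.02 -0.16] 0.21 sd [0.55 0.38 0.18]
[339, 199, 17, 11, 137] [347.2 203.7] [10.  3.]
[423, 237, 19, 29, 273] [432.6 253.4] [ 54.4 -23.1]
[361, 251, 31, 26, 633] [375.9 263.7] [ 27.5 -28.8]
crop.png
pin.png
side0.png
top0.png
w0.png
w1.png
w1966.png
w2.png
w2101.png
w2233.png
w2356.png
w2426.png
w2496.png
w2566.png
w2636.png
w2706.png
w2751.png
w2821.png
w2890.png
w2966.png
w3.png
w3188.png
w4.png
w5.png
w6.png
```

```bash
python3 -c "
from station import r
print(r.hand_in())"
```

```text
the job is handed in; nothing more can be done
None
```

The job is handed in, with no verdict reported back. I stood the disc on the plate and let it go, then nudged it along the rail past the spindle and held it against the pin for just over a second, at 7.25 N along the push (8.8 N in all at the fingers). After I backed off, the camera still showed it in its seated place.

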